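# Run the row of tube racks up to the stop and start the analyser

### The job

Five racks of blood tubes stand in a touching row on the feeder's lane, short of the stop bar at the intake. With your fingertips push the last rack so that the whole row slides along the guide rail as one train, until the first rack is up against the stop bar and the racks are closed up behind it; then press the start key on top of the analyser fully down and let it go. Grip nothing, do not lift, tip or split up the racks or ram them hard into the stop, and leave everything else where it stands.

Things in the scene. Friction and masses are not known exactly. Their poses are not given: they have to be found in the camera images.
- rack1_center (a point): First rack of the row, nearest the stop bar: grey plastic rack of five tube places, 116 mm long across the lane, 22 mm deep along the lane, 56 mm tall, capped tubes stand out of it to 78 mm above its foot; flat upright faces; about 0.11 kg; this point is its middle, 28 mm above its foot. x runs along its 116 mm length, y along the lane away from the stop, z up.
- rack2_center (a point): Second rack of the row: grey plastic rack of five tube places, 116 mm long across the lane, 22 mm deep along the lane, 56 mm tall, capped tubes stand out of it to 78 mm above its foot; flat upright faces; about 0.11 kg; this point is its middle, 28 mm above its foot. x runs along its 116 mm length, y along the lane away from the stop, z up.
- rack3_center (a point): Third rack of the row: grey plastic rack of five tube places, 116 mm long across the lane, 22 mm deep along the lane, 56 mm tall, capped tubes stand out of it to 78 mm above its foot; flat upright faces; about 0.11 kg; this point is its middle, 28 mm above its foot. x runs along its 116 mm length, y along the lane away from the stop, z up.
- rack4_center (a point): Fourth rack of the row: grey plastic rack of five tube places, 116 mm long across the lane, 22 mm deep along the lane, 56 mm tall, capped tubes stand out of it to 78 mm above its foot; flat upright faces; about 0.11 kg; this point is its middle, 28 mm above its foot. x runs along its 116 mm length, y along the lane away from the stop, z up.
- rack5_center (a point): Fifth and last rack of the row, nearest the open end of the lane: grey plastic rack of five tube places, 116 mm long across the lane, 22 mm deep along the lane, 56 mm tall, capped tubes stand out of it to 78 mm above its foot; flat upright faces; about 0.11 kg; this point is its middle, 28 mm above its foot. x runs along its 116 mm length, y along the lane away from the stop, z up.
- feeder: The rack-fed analyser, fixed to the bench: the feeder lane, a white base 160 mm wide with a smooth steel deck 40 mm above the bench, leads to the white analyser body (220 by 225 mm, top 155 mm above the bench) at its stop end. Origin on the bench under the middle of the 330 mm lane; x across the lane, y along it towards the open end, z up.
- stop (a point): Middle of the stop bar's face, at deck height, at the end of the lane by the analyser. x runs across the lane, y along the lane from the stop towards its open end, z up. The bar is steel, 122 mm wide, 26 mm high; the analyser's wall, with the dark intake mouth, begins 10 mm behind the bar's face.
- open_end (a point): Middle of the open end of the lane, at deck height, 330 mm from the stop; no wall here; axes as at the stop. Low side guides 122 mm apart (14 mm above the deck) leave 3 mm at each end of a rack. A guide rail 8 mm wide, 6 mm high runs along the middle of the deck in a 12 mm slot under each rack. The racks slide freely (the whole row takes under 8 N) and are pushed towards the stop.
- start_key (a joint): Start key on top of the analyser, a spring push button: 0 released, 0.006 m fully down (about 5 N); it springs back.
- start_key_top (a point): Middle of the start key's pale round cap, 28 mm across, on a low grey housing on top of the analyser, near its lane end, on the side away from the robot, beside the flat dark display; the key is pressed straight down.
- spare_rack: Bystander: one more tube rack of the same make with two tubes, standing on the bench beside the feeder, on the side away from the robot. Origin under its middle.
- control_vial: Bystander: small amber glass vial, 21 mm across, 36 mm tall, standing on top of the analyser about 120 mm from the start key. Origin under its middle.
- tape_roll: Bystander: roll of tape, 72 mm across, 25 mm high, lying on the bench on the robot's side of the feeder. Origin under its middle.
- diluent: Bystander: white bottle, 60 mm across, 110 mm tall, standing on the bench to the robot's left, beyond the open end of the lane. Origin under its middle.
- biopsy_pot: Bystander: small clear pot, 48 mm across, 55 mm tall, on the bench beside the analyser, on the side away from the robot. Origin under its middle.
- gallipot: Bystander: small steel bowl, 84 mm across, 45 mm tall, standing on the bench to the robot's left, beyond the open end of the lane. Origin under its middle.
Mind the look-alikes: they are no part of the job. What is shaped like the part that bears rack5_center but green is not meant.

How it is judged:
By the outcome, as a careful person would: the job done as asked, in the order asked, and still so for the second after the job is handed in, with the robot touching nothing.
It also fails if it takes over 48 s, if anything falls off the work surface, if the arm or the gripper's body presses on something with over 40 N, if the wrist force passes 120 N, or if a joint passes its speed limit or range.

### The arm

A 6-joint arm with a two-finger parallel gripper is mounted at the origin on the work surface. World frame = base frame: x ahead of the robot, y to its left, z up, the work surface at z = 0. Lengths are in mm, angles in degrees, forces in N, time in s.
With the tool pointing down it reaches from about 350 to 950 mm from the base axis. Payload 17.4 kg.
Tool frame: the origin (TCP) lies at the very end of the fingers, on their centre line; the grasp point (between the pads) lies 19 mm behind it; z points along the fingers, y is the direction in which the jaws open and shut (so a half turn about z gives the same grasp; the last joint's range is limited). The gripper opens to 93 mm and grips with 3 to 60 N. Pads are 15 mm wide; open, the fingers measure 128 mm over their backs; the gripper's body (75 mm by 188 mm) begins 65 mm behind the grasp point.
Start: joints at [73.293, 6.646, 82.598, -0, 90.757, -2.166], TCP at [169.49, 653.38, 218.646] pointing down, gripper open.
Joint ranges: [-162.19, 162.19], [-47.58, 125.68], [4.15, 143.07], [-65.23, 245.23], [0.69, 171.88], [-170.13, 170.13]. Speed limits (degrees/s): [108.29, 108.29, 127.2, 180, 180, 180].

### API

Orientations are given as a 3x3 rotation matrix whose columns are the frame's x, y, z axes.
In Python, from plant import sense, vision, job_done gives the robot as it stands.
- The arm moves only by the tool play_rows, never from a script. Its argument "motion" is a list of rows, each a list of 3 entries, a list of its own where there are three numbers: the shift along the tool's x, y, z in cm, then the turn about the tool's z in rad, then the opening, from -1 (shut) to 1 (fully open). A call has 1 to 12 rows; each row is the pose to reach, as a shift and turn from the pose commanded when the call began, along the tool's axes at that moment; what a row does not reach only later rows make up. A row lasts 1/8 s, in which the tool goes at most 62.5 mm and 10.7 degrees, less where a joint would pass 70% of its speed; a pose out of reach is approached as far as the arm can. A call with a gripper value outside its range is refused whole. The fingers move at their own pace and stop on an object; "newtons" is the grip in N (left out, the last holds). Time passes only in rows, so rows that repeat a pose let the fingers close. It gives the time, the measured TCP pose, the force and the opening at its end, in the units of the state.
- sense(): the state, without advancing time (a new reading comes with each control period).
- vision.capture(name): name is "scene" or "top" or "wrist"; returns a dict with "color" (480x640x3 uint8, red, green, blue), "fx", "fy", "cx", "cy" (pixels), "camera_from_world" (4x4, takes a point from world to camera coordinates); the wrist camera has in their place "T_tool_cam" (4x4, takes a point from camera to tool coordinates, whose origin is the TCP and whose axes are the flange's). Camera axes: x right, y up, looking along -z (the intrinsics and any distortion apply to the point x, -y, -z); pixel columns grow to the right and rows downward; lengths in mm; the calibration is good to about 2 mm. A picture is of the moment at which its call begins: read the wrist's pose just before it. There is no depth.
- job_done(): hands the job in, once; it reports no verdict.
Trained networks look in a picture, given as the dict that the camera call returned (one of the last four; its "shot" number tells which), for a name from the list of things; names that differ only in an ending like _2 or _b are one class to them, and where a whole thing is asked for, a point or a joint stands for the part that bears it (a point fixed in the world has none). Each returns a list of dicts, best first, with "conf" (0 to 1); they miss things now and then, are a little off and sometimes report something else, mostly with a low value. They report only what shows in the picture. A call takes as long as a camera call. They do not tell look-alikes from the thing itself.
- vision.silhouettes(query, picture): "pixels" (480x640 bool, what is visible of it) and "location" ([row, column] in pixels, amid what is visible of it).
- vision.mark_of(query, picture): "location" ([row, column] in pixels: a listed point, or the origin of a listed thing).
The state is a dict: "t": time; "q": joint angles; "joint_velocities": joint speeds; "joint_efforts": joint torques, N m; "position": TCP position; "orientation": TCP orientation; "ft_force": force on the tool from outside, world axes, zero at the start; "wrist_torque": the same for the moment, N m; "width": finger opening in mm.
Only numpy, scipy, OpenCV 4.12 (cv2) and the standard library are available. Lean on these libraries where they do the work, as an engineer would, in place of code of your own. Each camera call takes 0.05 s, during which the arm holds its last target.

## Working session

There is one attempt and no reset: what is moved stays moved. The work goes in short steps, Python scripts to look and compute and a tool call to move; the robot and the scene stay as the last step left them, time stands still between calls to the robot, and variables do not carry over. Pictures are saved under pics/ and viewed, and the job is handed in when it is done.

Besides the shell and the picture viewer there is one more tool, called after "Emit:" in YAML: its name, and indented under it one key for each argument. play_rows: Moves the arm, as the interface text tells. Its arguments: {"type":"object","properties":{"motion":{"type":"array"},"newtons":{"type":"number"}},"required":["motion"]}

```bash
mkdir -p pics; cat > h.py <<'E'
import numpy as np,cv2
from plant import sense,vision,job_done
def save(p,n,crop=None,s=1):
    im=p["color"][:,:,::-1]
    if crop: r0,r1,c0,c1=crop; im=im[r0:r1,c0:c1]
    if s!=1: im=cv2.resize(im,None,fx=s,fy=s,interpolation=cv2.INTER_CUBIC)
    cv2.imwrite("pics/"+n,im)
def cw(p,st=None):
    if "camera_from_world" in p: return np.linalg.inv(np.array(p["camera_from_world"]))
    T=np.eye(4);T[:3,:3]=st["orientation"];T[:3,3]=st["position"];return T@np.array(p["T_tool_cam"])
def ray(p,rc,st=None):
    M=cw(p,st);d=np.array([(rc[1]-p["cx"])/p["fx"],-(rc[0]-p["cy"])/p["fy"],-1.]);return M[:3,3],M[:3,:3]@d
def atz(p,rc,z,st=None):
    o,d=ray(p,rc,st);return o+d*(z-o[2])/d[2]
def proj(p,X,st=None):
    M=np.linalg.inv(cw(p,st));c=M[:3,:3]@np.array(X)+M[:3,3]
    return np.array([p["cy"]-p["fy"]*c[1]/-c[2], p["cx"]+p["fx"]*c[0]/-c[2]])
E
python3 - <<'E'
from h import *
print(sense())
for n in ["scene","top"]:
    p=vision.capture(n); save(p,n+"0.png"); print(n,[k for k in p],p["fx"],cw(p)[:3,3])
    for q in ["rack1_center","rack2_center","rack3_center","rack4_center","rack5_center","stop","open_end","start_key_top","control_vial","spare_rack","feeder","diluent","gallipot"]:
        z={"stop":40,"open_end":40,"start_key_top":170,"control_vial":155}.get(q,68 if "center" in q else 0)
        for m in vision.mark_of(q,p)[:3]:
            print(q,round(m["conf"],2),np.round(m["location"]),np.round(atz(p,m["location"],z)))
p=vision.capture("wrist");save(p,"wrist0.png")
E
```

```text
{'t': 0.0, 'q': array([ 7.32946788e+01,  6.67208836e+00,  8.26364019e+01, -6.19601953e-04,
        9.07571934e+01, -2.16579913e+00]), 'joint_velocities': array([-0.05939877,  0.02655945, -0.03680072,  0.01147137,  0.0288349 ,
        0.06335801]), 'joint_efforts': array([-1.70627020e-03, -7.21248937e+01, -6.22633839e+01,  7.80397095e-02,
        2.34313501e-02, -5.93679056e-05]), 'position': array([169.40701384, 653.17238139, 217.92204209]), 'orientation': array([[-9.67974661e-01,  2.51047713e-01, -3.19174403e-04],
       [ 2.51047914e-01,  9.67974035e-01, -1.10112240e-03],
       [ 3.25182759e-05, -1.14598665e-03, -9.99999343e-01]]), 'ft_force': array([ 0.19088028, -0.1107276 , -0.24717898]), 'wrist_torque': array([ 0.02380953, -0.06900624, -0.02855271]), 'width': 93.179570427344}
scene ['color', 'fx', 'fy', 'cx', 'cy', 'camera_from_world', 'shot'] 614.290799313909 [1273.62640277 -751.08600747  990.7911624 ]
rack1_center 0.88 [274. 305.] [551.  -2.  68.]
rack2_center 0.71 [270. 308.] [547.  10.  68.]
rack2_center 0.69 [254. 330.] [546.  89.  68.]
rack2_center 0.17 [234. 363.] [554. 
[... 813 characters left out ...]
8.]
rack1_center 0.47 [224. 301.] [543.  81.  68.]
rack2_center 0.63 [218. 333.] [558.  12.  68.]
rack2_center 0.38 [278. 167.] [422. 368.  68.]
rack3_center 0.68 [220. 321.] [553.  37.  68.]
rack4_center 0.83 [225. 315.] [542.  50.  68.]
rack5_center 0.78 [333. 259.] [310. 166.  68.]
rack5_center 0.65 [223. 303.] [548.  78.  68.]
stop 0.88 [220. 385.] [ 561. -107.   40.]
open_end 0.83 [229. 234.] [537. 233.  40.]
start_key_top 0.58 [179. 419.] [ 620. -157.  170.]
control_vial 0.46 [174. 466.] [ 637. -257.  155.]
control_vial 0.27 [285. 312.] [408.  53. 155.]
control_vial 0.27 [280. 169.] [414. 334. 155.]
spare_rack 0.91 [169. 282.] [690. 134.   0.]
gallipot 0.72 [279. 168.] [424. 389.   0.]
```

View pics/scene0.png

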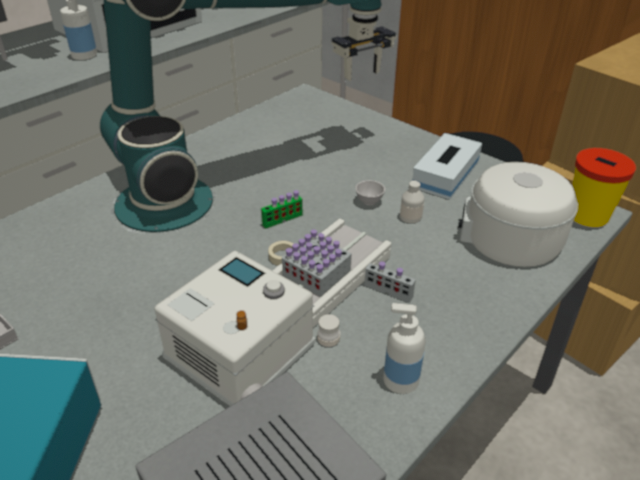

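View pics/top0.png

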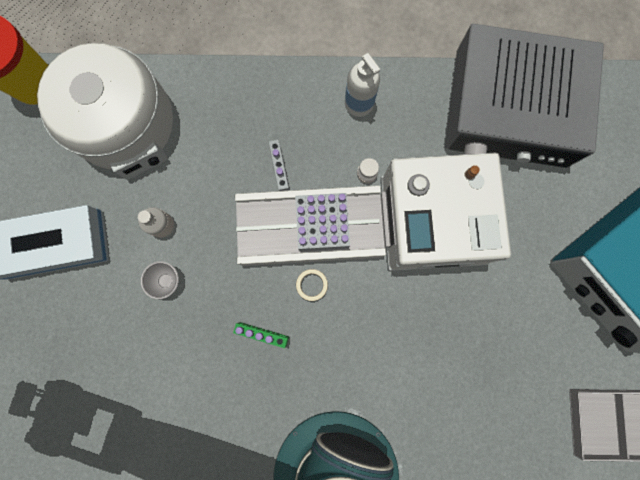

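View pics/wrist0.png

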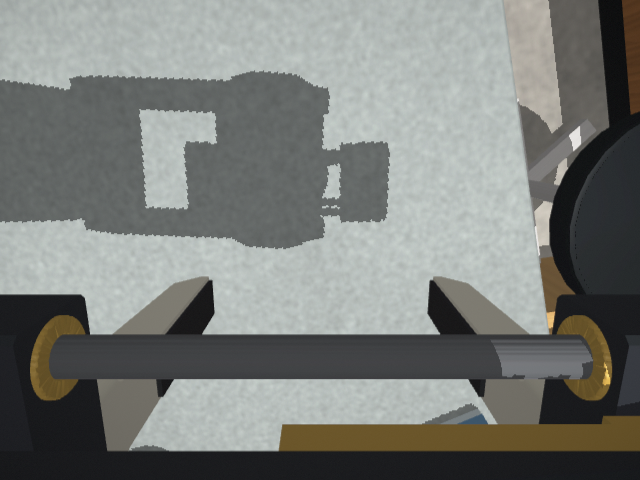

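```bash
python3 - <<'E'
from h import *
p=vision.capture("top"); save(p,"top0c.png",(120,300,220,500),2.8)
p=vision.capture("scene"); save(p,"scene0c.png",(180,380,200,440),3.3)
E
```

```text
(no output)
```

View crops.

View pics/top0c.png

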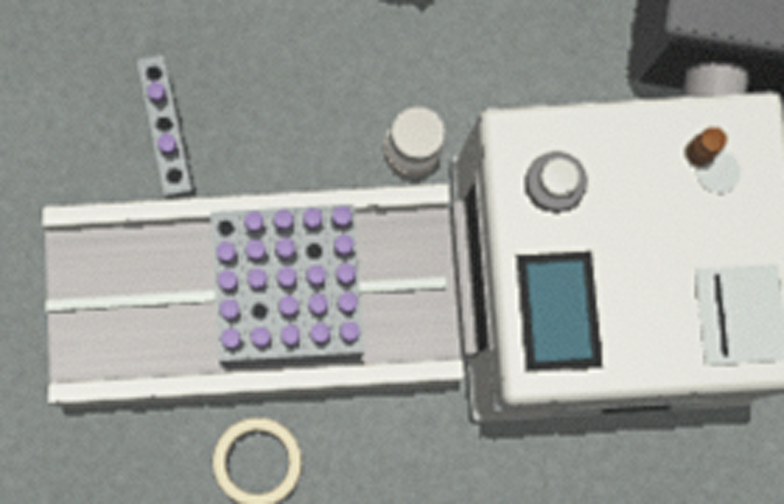

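View pics/scene0c.png

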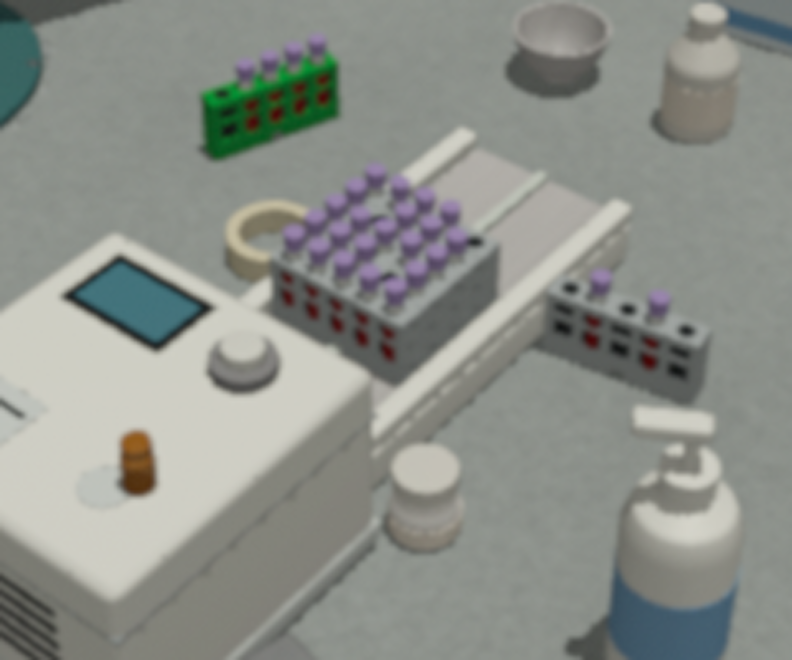

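```bash
python3 - <<'E'
from h import *
t=vision.capture("top");s=vision.capture("scene")
T=lambda x,y:(120+y/2.8,220+x/2.8)
S=lambda x,y:(180+y/3.3,200+x/3.3)
a=atz(t,T(445,283),46);b=atz(t,T(47,305),46);print("rail",a,b)
d=b-a;L=np.linalg.norm(d);d/=L;print(L,d,np.degrees(np.arctan2(d[1],d[0])))
for n,x,y,z in [("g far open",44,207,54),("g far stop",448,187,54),("g near open",50,402,40),("g near stop",462,376,54),("r5 far",213,212,96),("r5 near",220,364,96),("r1 near",362,354,96)]:
    print(n,atz(t,T(x,y),z)[:2])
def tri(r1,r2):
    A=[];B=[]
    for o,dd in (r1,r2):
        dd=dd/np.linalg.norm(dd);P=np.eye(3)-np.outer(dd,dd);A.append(P);B.append(P@o)
    return np.linalg.solve(sum(A),sum(B))
print("key",tri(ray(t,T(561,175)),ray(s,S(243,347))))
# r5 corner far top
print("r5 far corner",tri(ray(t,T(213,212)),ray(s,S(499,240))))
print("r1 far corner",tri(ray(t,T(353,208)),ray(s,S(400,322))))
for q in ["start_key_top","open_end","stop"]:
  A=vision.mark_of(q,t);B=vision.mark_of(q,s)
  if A and B:print(q,tri(ray(t,A[0]["location"]),ray(s,B[0]["location"])),A[0]["location"],B[0]["location"])
E
```

```text
rail [557.07232701 -92.67059356  46.        ] [535.2197428  226.47146061  46.        ]
319.88933426166955 [-0.06831295  0.99766394  0.        ] 93.91709440327094
g far open [613.70458627 230.48363753]
g far stop [634.30360597 -94.56064152]
g near open [457.9020082  222.14842453]
g near stop [ 481.23212961 -104.53049522]
r5 far [601.13265811  91.99493815]
r5 near [483.61083774  84.3191379 ]
r1 near [492.53029222 -22.91683017]
key [ 612.58388755 -156.93063807  175.90064841]
r5 far corner [602.0464192   93.53370211  98.93720999]
r1 far corner [607.03605154 -13.74600356  97.29536516]
start_key_top [ 615.200652   -161.74265488  184.31036366] [178.6, 422.0] [284.0, 270.3]
open_end [540.17535277 225.58440076  41.22768122] [226.5, 237.0] [235.5, 363.7]
```

Emit:
play_rows:
  motion:
    - [[-2,-1.7,0],0.05,0.29]
    - [[-6,-5,0],0.15,0.29]
    - [[-11,-9.2,0],0.28,0.29]
    - [[-16,-13.4,0],0.41,0.29]
    - [[-21,-17.5,0],0.53,0.29]
    - [[-26,-21.7,0],0.66,0.29]
    - [[-31,-25.9,0],0.79,0.29]
    - [[-36,-30,0],0.92,0.29]
    - [[-41,-34.2,0],1.04,0.29]
    - [[-45.5,-38,0],1.16,0.29]
    - [[-48.2,-40.3,0],1.23,0.29]
    - [[-49.1,-41,0],1.248,0.29]

```text
t: 3.45
position: [542.9, 130.9, 218.5]
orientation: [[-0.065, 0.998, -0.0], [0.998, 0.065, -0.0], [-0.0, -0.0, -1.0]]
ft_force: [-0.0, 0.6, -0.4]
width: 59.9
```

Emit:
play_rows:
  motion:
    - [[0,0,0],0,0.29]

```text
t: 3.58
position: [541.8, 133.1, 218.5]
orientation: [[-0.068, 0.998, -0.0], [0.998, 0.068, 0.0], [0.0, -0.0, -1.0]]
ft_force: [-0.1, 0.3, 0.4]
width: 59.9
```

```bash
python3 - <<'E'
from h import *
s=sense();print(s["t"],s["position"],s["orientation"],s["width"],s["ft_force"])
p=vision.capture("wrist");save(p,"wrist1.png");p=vision.capture("top");save(p,"top1.png",(120,300,220,500),2.8)
E
```

```text
3.575 [541.84663506 133.12278543 218.5283693 ] [[-6.84402350e-02  9.97655155e-01 -3.55419267e-04]
 [ 9.97655203e-01  6.84402923e-02  1.51366813e-04]
 [ 1.75336879e-04 -3.44226300e-04 -9.99999925e-01]] 59.93712193982577 [-0.10918899  0.32373983  0.41108181]
```

View pics/wrist1.png

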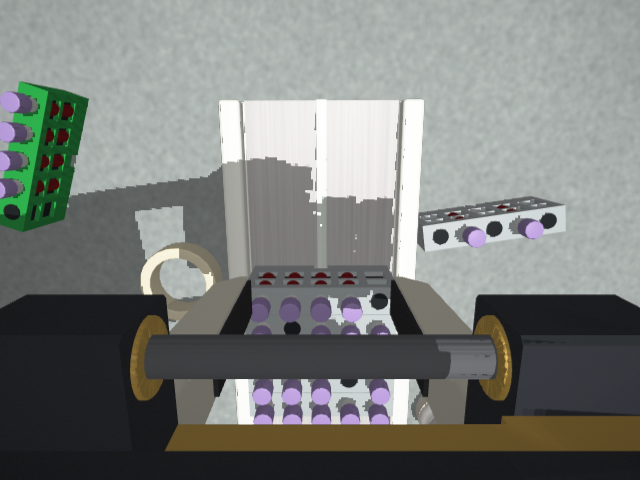

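View pics/top1.png

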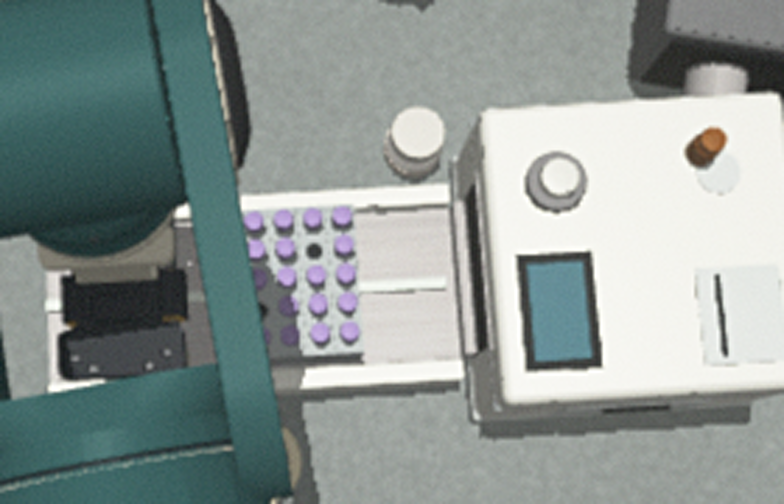

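```bash
python3 - <<'E'
from h import *
s=sense();p=vision.capture("wrist");save(p,"wrist1c.png",(90,340,210,440),3)
for r,z in [(287,96),(267,50),(100,40)]: print(r,atz(p,(r,320),z,s))
E
```

```text
287 [544.15526402  92.16845278  96.        ]
267 [543.99284572  93.27072767  50.        ]
100 [534.45180514 229.46987384  40.        ]
```

View pics/wrist1c.png

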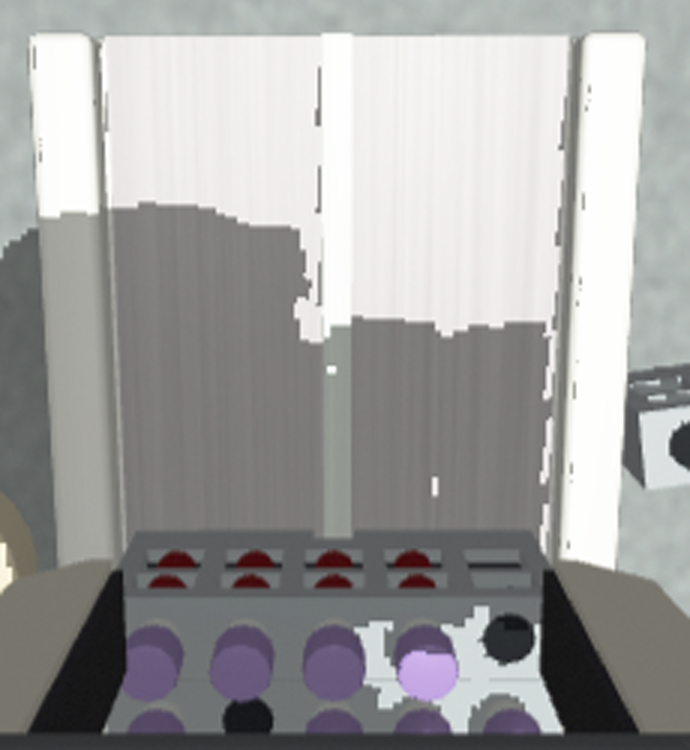

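Emit:
play_rows:
  motion:
    - [[0,0,1],0,0.29]
    - [[0,0,3],0,0.29]
    - [[0,0,6],0,0.29]
    - [[0,0,9],0,0.29]
    - [[0,0,12],0,0.29]
    - [[0,0,14.5],0,0.29]
    - [[0,0,16],0,0.29]
    - [[0,0,16.7],0,0.29]
    - [[0,0,16.7],0,0.29]
    - [[-1,0,16.7],0,0.29]
    - [[-2,0,16.7],0,0.29]
    - [[-2,0,16.7],0,0.29]

```text
t: 5.22
position: [543.5, 112.4, 52.1]
orientation: [[-0.068, 0.998, 0.001], [0.998, 0.068, 0.0], [-0.0, 0.001, -1.0]]
ft_force: [-0.2, -0.5, -0.1]
width: 60.2
```

Emit:
play_rows:
  motion:
    - [[-0.3,0,0],0,0.29]
    - [[-0.6,0,0],0,0.29]
    - [[-0.8,0,0],0,0.29]
    - [[-1.0,0,0],0,0.29]
    - [[-1.2,0,0],0,0.29]
    - [[-1.4,0,0],0,0.29]
    - [[-1.6,0,0],0,0.29]
    - [[-1.8,0,0],0,0.29]
    - [[-2.0,0,0],0,0.29]
    - [[-2.2,0,0],0,0.29]
    - [[-2.4,0,0],0,0.29]

```text
t: 6.6
position: [544.9, 89.2, 51.6]
orientation: [[-0.069, 0.998, -0.0], [0.998, 0.069, 0.0], [0.0, -0.0, -1.0]]
ft_force: [-0.1, 3.2, -0.4]
width: 60.1
```

```bash
python3 - <<'E'
from h import *
s=sense();print(s["t"],s["position"],s["ft_force"],s["wrist_torque"])
p=vision.capture("scene");save(p,"s2.png",(180,380,200,440),3)
p=vision.capture("wrist");save(p,"w2.png")
E
```

```text
6.6 [544.85590533  89.20486637  51.63331644] [-0.10320621  3.19359046 -0.44527118] [ 0.47836239  0.1240292  -0.02019976]
```

View pics/s2.png

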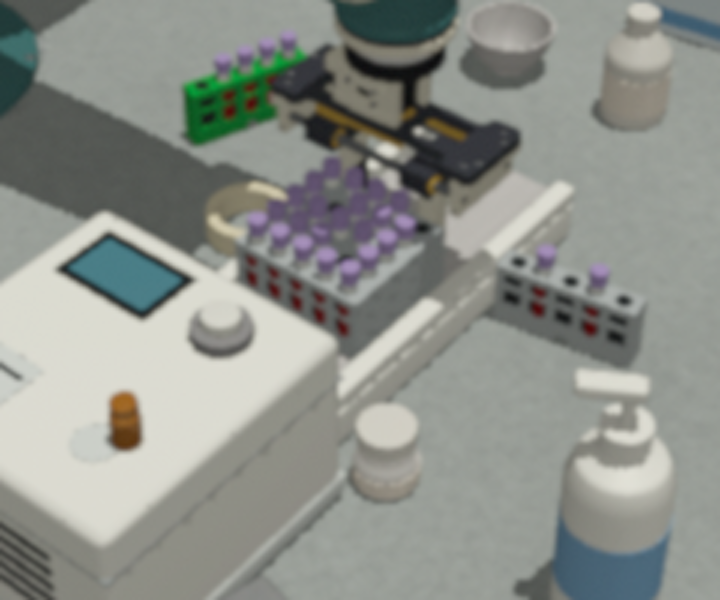

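View pics/w2.png

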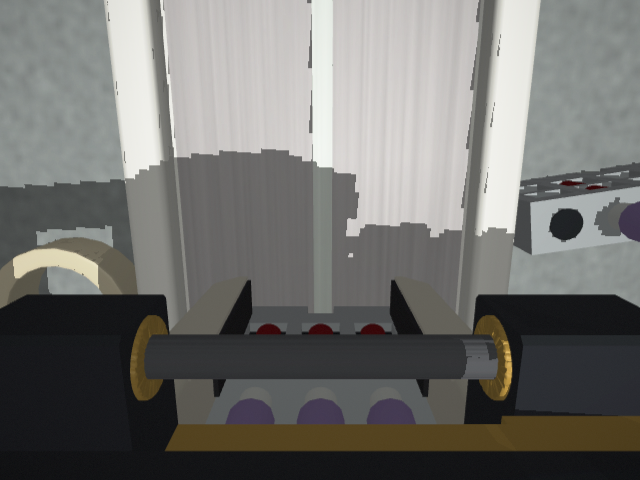

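Emit:
play_rows:
  motion:
    - [[-0.25,0,0],0,0.29]
    - [[-0.55,0,0],0,0.29]
    - [[-0.9,0,0],0,0.29]
    - [[-1.25,0,0],0,0.29]
    - [[-1.6,0,0],0,0.29]
    - [[-2,0,0],0,0.29]
    - [[-2.4,0,0],0,0.29]
    - [[-2.8,0,0],0,0.29]
    - [[-3.2,0,0],0,0.29]
    - [[-3.6,0,0],0,0.29]
    - [[-3.9,0,0],0,0.29]
    - [[-4.1,0,0],0,0.29]

```text
t: 8.2
position: [547.7, 48.2, 51.7]
orientation: [[-0.069, 0.998, 0.0], [0.998, 0.069, 0.0], [0.0, 0.0, -1.0]]
ft_force: [-0.5, 2.7, -0.9]
width: 60.1
```

Emit:
play_rows:
  motion:
    - [[-0.25,0,0],0,0.29]
    - [[-0.5,0,0],0,0.29]
    - [[-0.75,0,0],0,0.29]
    - [[-1,0,0],0,0.29]
    - [[-1.25,0,0],0,0.29]
    - [[-1.45,0,0],0,0.29]
    - [[-1.6,0,0],0,0.29]
    - [[-1.75,0,0],0,0.29]

```text
t: 9.2
position: [548.9, 30.9, 51.6]
orientation: [[-0.069, 0.998, -0.0], [0.998, 0.069, 0.0], [0.0, -0.0, -1.0]]
ft_force: [-0.2, 2.6, -1.5]
width: 59.8
```

```bash
python3 - <<'E'
from h import *
s=sense();print(s["t"],s["position"],s["ft_force"],s["wrist_torque"])
p=vision.capture("scene");save(p,"s3.png",(180,380,200,440),3)
p=vision.capture("top");save(p,"t3.png",(120,300,220,500),2.8)
E
```

```text
9.2 [548.88307232  30.8947486   51.63202541] [-0.17261868  2.56583464 -1.46224409] [ 0.42461806  0.12260907 -0.03122583]
```

View pics/s3.png

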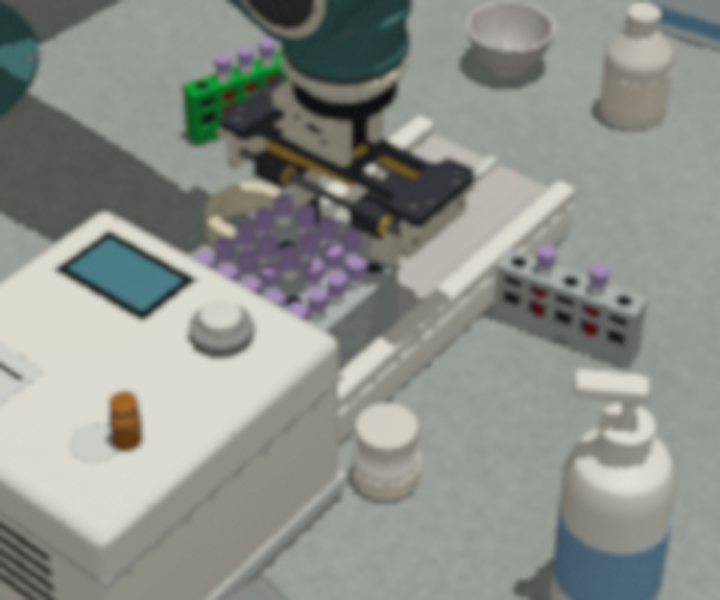

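View pics/t3.png

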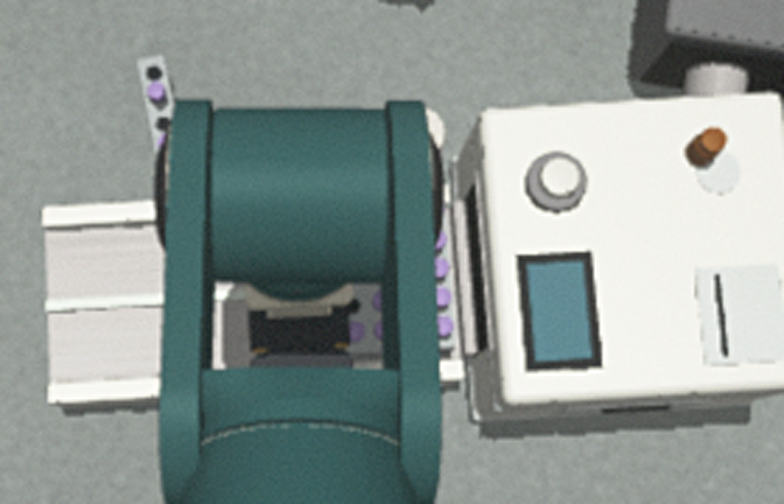

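Emit:
play_rows:
  motion:
    - [[-0.15,0,0],0,0.29]
    - [[-0.3,0,0],0,0.29]
    - [[-0.45,0,0],0,0.29]
    - [[-0.6,0,0],0,0.29]
    - [[-0.7,0,0],0,0.29]
    - [[-0.8,0,0],0,0.29]
    - [[-0.9,0,0],0,0.29]
    - [[-1.0,0,0],0,0.29]

```text
t: 10.3
position: [549.6, 20.9, 51.7]
orientation: [[-0.069, 0.998, 0.0], [0.998, 0.069, 0.0], [-0.0, 0.0, -1.0]]
ft_force: [-0.8, 3.2, -0.6]
width: 60.1
```

Emit:
play_rows:
  motion:
    - [[-0.05,0,0],0,0.29]
    - [[-0.1,0,0],0,0.29]
    - [[-0.15,0,0],0,0.29]
    - [[-0.2,0,0],0,0.29]

```text
t: 10.8
position: [549.6, 19.5, 51.7]
orientation: [[-0.069, 0.998, -0.0], [0.998, 0.069, 0.001], [0.001, -0.0, -1.0]]
ft_force: [-3.3, 8.9, 1.5]
width: 59.7
```

Emit:
play_rows:
  motion:
    - [[-0.05,0,0],0,0.29]
    - [[-0.1,0,0],0,0.29]
    - [[-0.1,0,0],0,0.29]

```text
t: 11.18
position: [549.5, 19.4, 51.7]
orientation: [[-0.07, 0.998, -0.001], [0.998, 0.07, 0.003], [0.003, -0.0, -1.0]]
ft_force: [-5.2, 16.2, 2.2]
width: 59.7
```

```bash
python3 - <<'E'
from h import *
s=sense();print(s["t"],s["position"],s["ft_force"],s["wrist_torque"])
p=vision.capture("top");save(p,"t4.png",(180,280,330,430),6)
p=vision.capture("wrist");save(p,"w4.png")
E
```

```text
11.175 [549.47986991  19.39483946  51.72623256] [-5.20073903 16.21607262  2.19029044] [2.20736054 0.57242827 0.31708799]
```

View pics/t4.png

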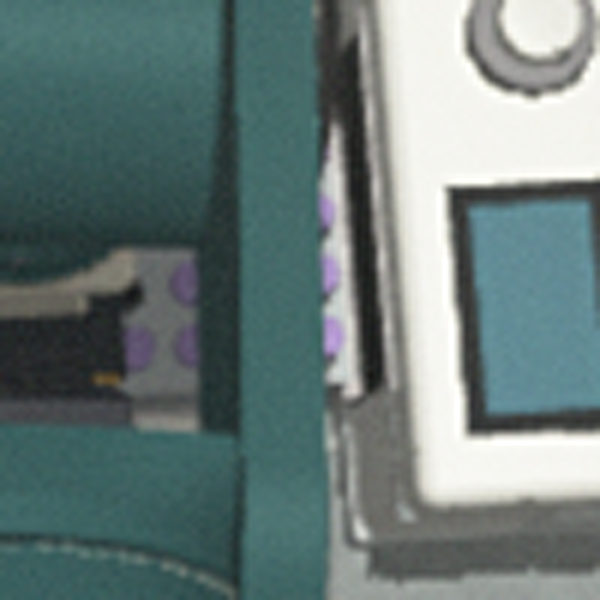

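View pics/w4.png

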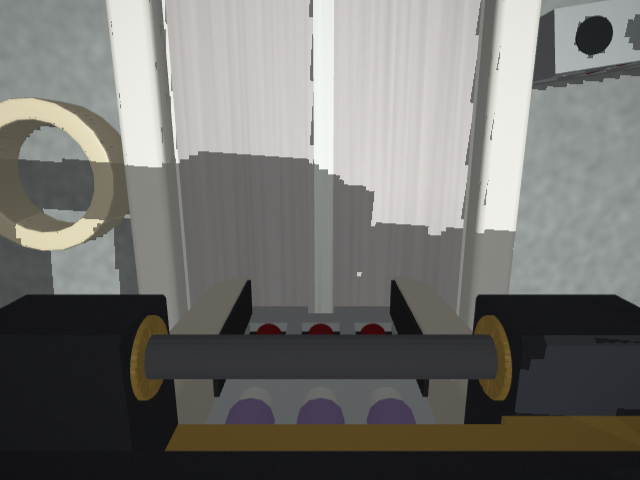

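Emit:
play_rows:
  motion:
    - [[0.2,0,0],0,0.29]
    - [[0.5,0,0],0,0.29]
    - [[1.2,0,0],0,0.29]
    - [[2.5,0,0],0,0.29]
    - [[4,0,0],0,0.29]
    - [[5,0,0],0,0.29]
    - [[5,0,-1],0,0.29]
    - [[5,0,-4],0,0.29]
    - [[5,0,-8],0,0.29]
    - [[5,0,-13],0,0.29]
    - [[5,0,-17],0,0.29]
    - [[5,0,-18.5],0,0.29]

```text
t: 12.78
position: [546.8, 67.7, 239.8]
orientation: [[-0.069, 0.998, 0.004], [0.998, 0.069, 0.0], [-0.0, 0.004, -1.0]]
ft_force: [0.0, -0.1, 0.0]
width: 59.9
```

```bash
python3 - <<'E'
from h import *
s=sense();print(s["t"],s["position"],s["ft_force"],s["wrist_torque"])
p=vision.capture("top");save(p,"t5.png",(160,280,280,440),5)
p=vision.capture("scene");save(p,"s5.png",(180,380,200,440),3)
p=vision.capture("wrist");save(p,"w5.png")
E
```

```text
12.775 [546.846286    67.70672593 239.78996848] [ 0.00326096 -0.06005938  0.03855416] [-0.06971205  0.12805531 -0.02124741]
```

View pics/t5.png

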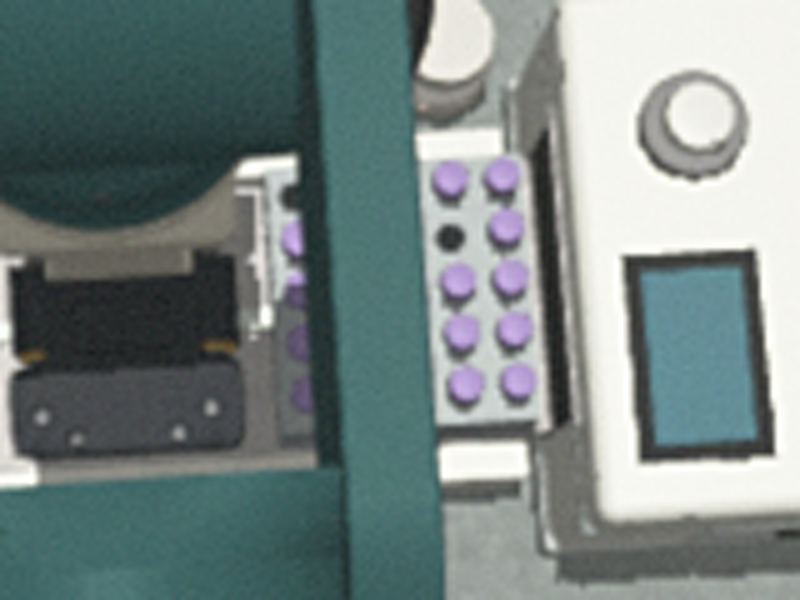

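View pics/s5.png

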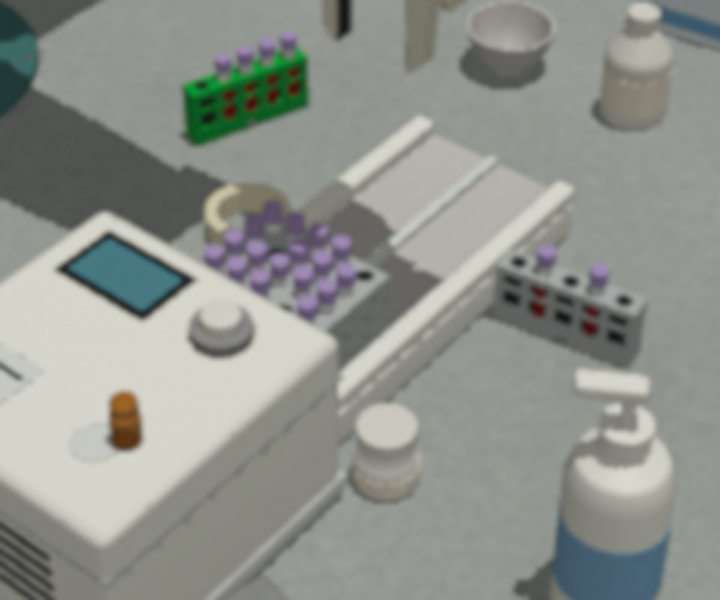

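View pics/w5.png

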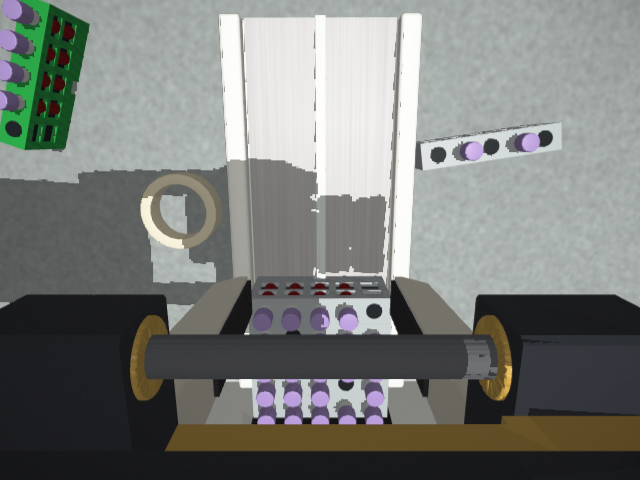

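Emit:
play_rows:
  motion:
    - [[-0.8,0.2,0],0,-1]
    - [[-2.5,0.6,0],0,-1]
    - [[-5,1.1,0],0,-1]
    - [[-8,1.8,0],0,-1]
    - [[-11,2.4,0],0,-1]
    - [[-14,3.1,0],0,-1]
    - [[-17,3.8,0],0,-1]
    - [[-19.5,4.3,0],0,-1]
    - [[-21.5,4.8,0],0,-1]
    - [[-22.5,5,0],0,-1]
    - [[-22.9,5.05,0],0,-1]
    - [[-22.9,5.05,0],0,-1]

```text
t: 14.42
position: [612.5, -156.8, 236.7]
orientation: [[-0.069, 0.998, 0.0], [0.998, 0.069, 0.0], [0.0, 0.0, -1.0]]
ft_force: [1.2, 0.5, -0.8]
width: 0.8
```

Emit:
play_rows:
  motion:
    - [[0,0,1],0,-1]
    - [[0,0,2.2],0,-1]
    - [[0,0,3.4],0,-1]
    - [[0,0,4.2],0,-1]
    - [[0,0,4.6],0,-1]
    - [[0,0,4.6],0,-1]

```text
t: 15.18
position: [612.5, -157.1, 190.5]
orientation: [[-0.069, 0.998, -0.0], [0.998, 0.069, 0.0], [0.0, -0.0, -1.0]]
ft_force: [-0.5, 0.2, 0.1]
width: 0.3
```

```bash
python3 - <<'E'
from h import *
s=sense();print(s["t"],s["position"],s["ft_force"],s["width"])
p=vision.capture("scene");save(p,"s6.png",(180,380,200,440),3);print(proj(p,s["position"]))
p=vision.capture("top");save(p,"t6.png",(160,280,280,440),5);print(proj(p,s["position"]))
E
```

```text
15.175 [ 612.47264545 -157.08297409  190.4829455 ] [-0.48282313  0.20376706  0.13989656] 0.3343408038500127
[279.65977247 272.49754459]
[180.08641358 421.56642921]
```

View pics/s6.png

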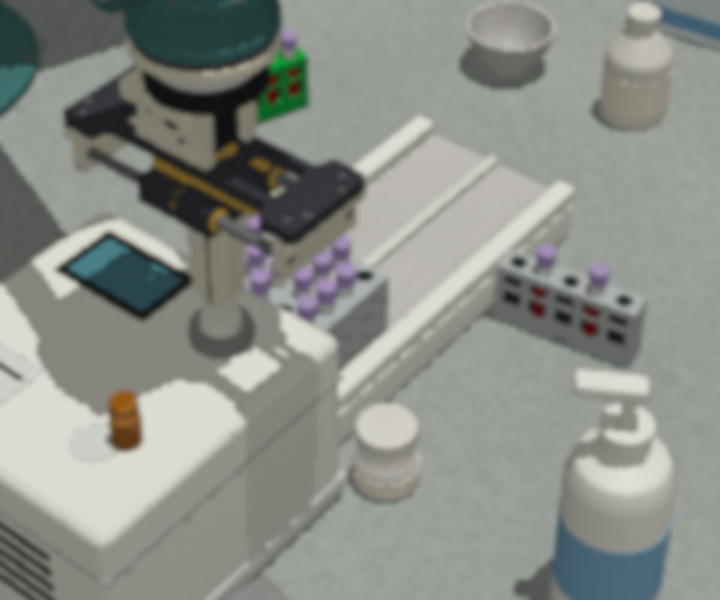

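View pics/t6.png

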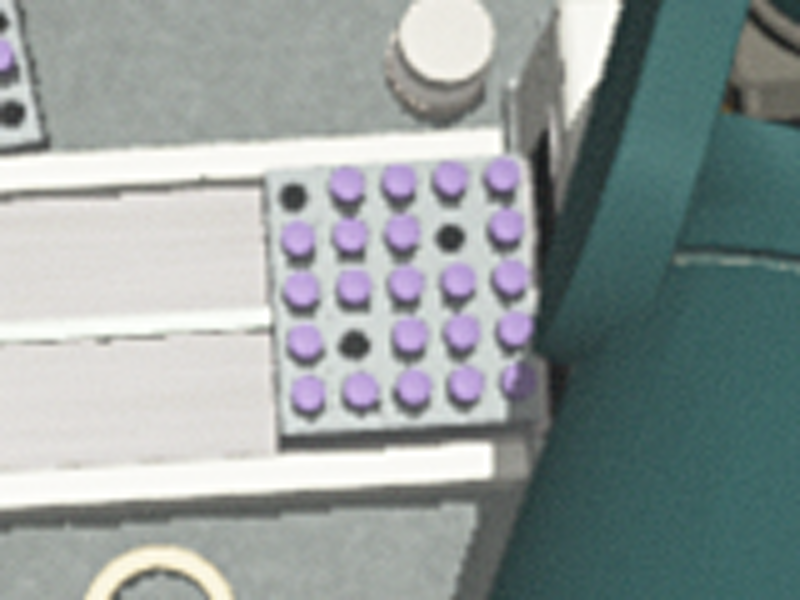

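Emit:
play_rows:
  motion:
    - [[0,0,0.5],0,-1]
    - [[0,0,0.9],0,-1]
    - [[0,0,1.2],0,-1]
    - [[0,0,1.4],0,-1]
    - [[0,0,1.5],0,-1]
    - [[0,0,1.5],0,-1]

```text
t: 16.02
position: [612.5, -157.1, 175.8]
orientation: [[-0.069, 0.998, 0.0], [0.998, 0.069, -0.0], [-0.0, 0.0, -1.0]]
ft_force: [-0.8, 0.5, 2.4]
width: 0.8
```

Emit:
play_rows:
  motion:
    - [[0,0,0.1],0,-1]
    - [[0,0,0.2],0,-1]
    - [[0,0,0.3],0,-1]
    - [[0,0,0.3],0,-1]

```text
t: 16.52
position: [612.5, -157.1, 172.7]
orientation: [[-0.069, 0.998, 0.0], [0.998, 0.069, -0.0], [-0.0, 0.0, -1.0]]
ft_force: [-1.9, 0.2, 4.0]
width: 0.4
```

Emit:
play_rows:
  motion:
    - [[0,0,0.1],0,-1]
    - [[0,0,0.2],0,-1]
    - [[0,0,0.2],0,-1]

```text
t: 16.9
position: [612.6, -157.1, 171.2]
orientation: [[-0.069, 0.998, 0.0], [0.998, 0.069, -0.0], [-0.0, 0.0, -1.0]]
ft_force: [-3.6, 1.2, 8.3]
width: 0.3
```

Emit:
play_rows:
  motion:
    - [[0,0,0.1],0,-1]
    - [[0,0,0.2],0,-1]
    - [[0,0,0.2],0,-1]

```text
t: 17.27
position: [612.7, -157.1, 170.9]
orientation: [[-0.069, 0.998, 0.002], [0.998, 0.069, -0.001], [-0.001, 0.002, -1.0]]
ft_force: [-9.8, 2.7, 21.3]
width: 0.3
```

Emit:
play_rows:
  motion:
    - [[0,0,-0.2],0,-1]
    - [[0,0,-0.6],0,-1]
    - [[0,0,-1.2],0,-1]
    - [[0,0,-2.5],0,-1]
    - [[0,0,-5],0,-1]
    - [[0,0,-8],0,-1]
    - [[0,0,-10],0,-1]
    - [[3,-1,-10],0,-1]
    - [[7,-3,-10],0,-1]
    - [[12,-5,-10],0,-1]
    - [[16,-7,-10],0,-1]
    - [[18,-8,-10],0,-1]

```text
t: 18.77
position: [519.4, 18.4, 269.1]
orientation: [[-0.07, 0.998, 0.001], [0.998, 0.07, 0.0], [-0.0, 0.001, -1.0]]
ft_force: [0.4, -1.0, 0.1]
width: 0.3
```

Emit:
play_rows:
  motion:
    - [[3,-2,0],0,-1]
    - [[8,-5,0],0,-1]
    - [[13,-7,0],0,-1]
    - [[17,-9,0],0,-1]
    - [[20,-10,0],0,-1]
    - [[20,-10,0],0,-1]

```text
t: 19.52
position: [406.3, 210.8, 268.8]
orientation: [[-0.071, 0.997, 0.0], [0.997, 0.071, -0.0], [-0.0, 0.0, -1.0]]
ft_force: [-0.1, -0.3, -0.4]
width: 0.5
```

```bash
python3 - <<'E'
from h import *
s=sense();print(s["t"],s["position"],s["ft_force"])
p=vision.capture("top");save(p,"t7.png",(120,300,220,500),2.8)
p=vision.capture("scene");save(p,"s7.png",(180,380,200,440),3)
E
```

```text
19.525 [406.33331924 210.81524245 268.79742017] [-0.13118006 -0.34973478 -0.43571359]
```

View pics/t7.png

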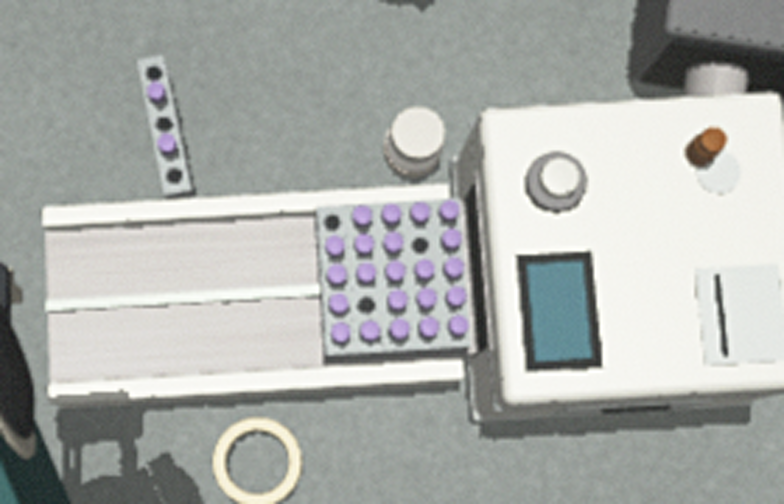

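View pics/s7.png

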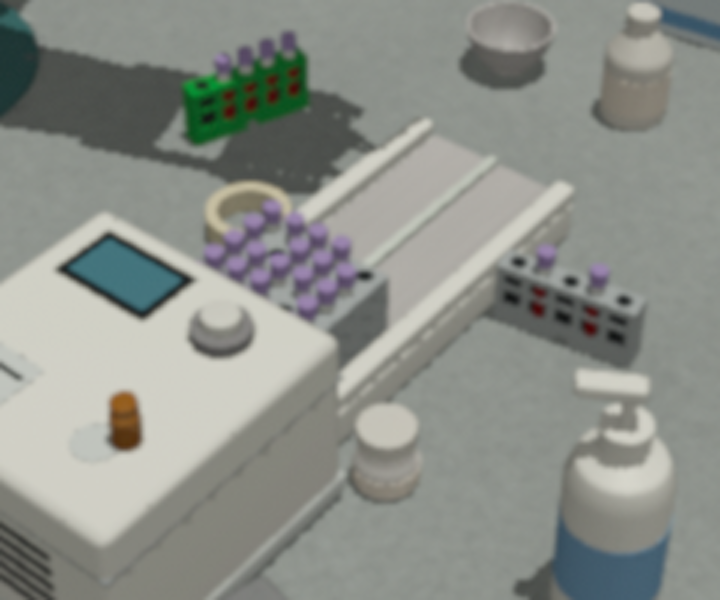

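```bash
python3 -c "
from plant import job_done
print(job_done())"
```

```text
the job is handed in; nothing more can be done
None
```

I pushed all five racks along the guide rail until the first stood against the stop bar, then pressed the start key fully down and let it go. The job was handed in at about 20 s with the arm clear of everything.

- **Push:** I used two parted fingertips on the back face of the last grey rack; the green rack lying on the bench was left alone. Sliding took about 3 N. At the stop the force rose to 16 N with no further movement.
- **Stop position:** The top camera measured about 81 mm of travel, which puts the front of the row at the stop, allowing for the 2 mm calibration. The fingers met resistance about 5 mm earlier than I had estimated. I took that as an error in my estimate, because the travel agrees with the stop position.
- **Start key:** The shut fingertips pushed it from about 177 mm high (estimated) to where it bottomed at 171 mm, with 21 N at the bottom. The last picture shows it up again.
- **Last pictures:** The racks are evenly closed up and upright. The bystanders in the two final crops are where they were at the start.

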